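# Clamp the charcoal block with the travelling knob

## Robot

A 6-joint arm with a two-finger parallel gripper is mounted at the origin on a cart in front of the work surface, level with it; the furniture and walls round the work are solid. World frame = base frame: x ahead of the robot, y to its left, z up, the work surface at z = 0. Lengths are in mm, angles in rad, forces in N, time in s.
With the tool pointing down it reaches from about 350 to 800 mm from the base axis. Payload 7.3 kg.
Tool frame: the origin (TCP) lies between the finger pads; the fingertips stand 17 mm ahead of it and the grasp point (between the pads) lies 2 mm behind it; z points along the fingers, y is the line along which they close (so a half turn about z gives the same grasp; the last joint's range is limited). The gripper opens to 85 mm and grips with 20 to 120 N. Pads are 22 mm wide; open, the fingers measure 114 mm over their backs; the gripper's body (76 mm by 85 mm) begins 54 mm behind the grasp point. The pads swing forward as they close: fully open they stand 13 mm farther back than shut.
Start: joints at [1.021, 0.342, 1.524, -0, 1.275, -0.146], TCP at [206.269, 482.803, 221.122] pointing down, gripper open.
Joint ranges: [-2.53, 2.53], [-0.77, 2.02], [0.04, 2.7], [-1, 4.14], [0.28, 2.66], [-3.11, 3.11]. Speed limits (rad/s): [2.57, 2.57, 3.14, 3.14, 3.14, 3.14].

## Interface

Orientations are given as a rotation vector (axis times angle).
In Python, from plant import sense, grab_frame, job_done gives the robot as it stands.
- The arm moves only by the shell command python3 -m pendant 'ROWS' [OPENING] [FORCE]. ROWS is JSON, a list of rows, each a list of 4 numbers: the shift along the tool's x, y, z in mm, then the turn about the tool's z in rad. In form: [[tx, ty, tz, yaw], ...]. A call has 1 to 5 rows; each row is the pose to reach, as a shift and turn from the pose commanded when the call began, along the tool's axes at that moment; what a row does not reach only later rows make up. A row lasts 1/8 s, in which the tool goes at most 62.5 mm and 10.7 degrees, less where a joint would pass 70% of its speed; a pose out of reach is approached as far as the arm can. A call with a gripper value outside its range is refused whole. OPENING is the closure in counts, from 0 (fully open) to 255 (shut), set as the call begins (- or left out, the last holds). The fingers move at their own pace and stop on an object; FORCE is the grip in N (left out, the last holds). Time passes only in rows, so rows that repeat a pose let the fingers close. It gives the time, the measured TCP pose, the force, the opening and the grip force at its end, in the units of the state.
- sense(): the state, without advancing time (a new reading comes with each control period).
- grab_frame(name): name is "side" or "top" or "wrist"; returns a dict with "img" (420x560x3 uint8, red, green, blue), "fx", "fy", "cx", "cy" (pixels), "pose" (4x4, takes a point from camera to world coordinates); the wrist camera has in their place "hand_eye" (4x4, takes a point from camera to tool coordinates, whose origin is the TCP and whose axes are the flange's). Camera axes: x right, y down, z forward; pixel columns grow to the right and rows downward; lengths in mm; the calibration is good to about 2 mm. The wrist camera is an equidistant fisheye: a pixel r from the principal point sees the ray r / f radians off the axis. A picture is of the moment at which its call begins: read the wrist's pose just before it. There is no depth.
- job_done(): hands the job in; it is judged then, once.
The state is a dict: "time_s": time; "q": joint angles; "qd": joint speeds; "joint_efforts": joint torques, N m; "tool_pos": TCP position; "tool_rot": TCP orientation; "ft_force": force on the tool from outside, world axes, zero at the start; "torque": the same for the moment, N m; "grip_width": finger opening in mm; "gripper_force": force on a finger pad.
Only numpy, scipy, OpenCV 4.12 (cv2) and the standard library are available. Lean on these libraries where they do the work, as an engineer would, in place of code of your own. Each camera call takes 0.05 s, during which the arm holds its last target. There are 200 camera calls.

## Task

Take the wax puck out of the bench clamp and lay it flat on the bare wooden block. Then lay the black charcoal block flat on the clamp's bed, lengthways between the two jaws, let go of it, and wind the sliding jaw up with the knob that rides on it until the block is held firmly end to end. Move the sliding jaw only by its knob, leave the other things where they are, and leave everything released.

Things in the scene. Friction and masses are not known exactly. Their poses are not given: they have to be found in the camera images.
- clamp_bed: Grey steel bench clamp, 262 long x 68 wide, fixed. Origin: centre of its underside. x runs along the rail from sliding to fixed jaw, z up. The bed top, where work lies, is 14 mm above the worktop. Fixed jaw 62 wide, its clamping face at x = +85 mm, its top at 40 mm. The carriage lies on the negative-x side. The sides of the gap between the jaws are open.
- fixed_jaw_face (a point): Foot of the fixed jaw's clamping face, mid-width, at bed height (14 mm above the worktop). Its axes are those of the clamp.
- sliding_jaw_face (a point): Foot of the sliding jaw's clamping face, mid-width, at bed height; on its steel face plate (carriage_c1); travels with the carriage (carriage_c0) along the clamp's +x as it closes. The carriage is 62 wide, 61 long (from this face back), its top at 40 mm. The gap is the distance from this point to fixed_jaw_face: 92 to 125 mm at the start.
- carriage (a joint): Travel of the sliding jaw's carriage (to be moved only by its knob, not pushed by hand) in m: 0 fully open (gap 125 mm), grows as the jaw closes; gap = 0.125 - value; range 0 to 0.062.
- knob (a joint): Turn of the feed knob in rad, grows clockwise seen from above, which closes the jaw: by rack and pinion the carriage, with the knob on it, travels 20 mm per rad (carriage = 0.02 x knob); range 0 to 3.1. At 0 the bar lies along the clamp's x axis, at q it is turned clockwise by q. About 0.15 N m turns it; friction holds it, and the jaw's squeeze, where it is left.
- knob_grip (a point): Point on the knob's upright axis at gripping height, 68 mm above the worktop, 32 mm behind the sliding jaw's face. The knob is a black T-bar 52 long x 14 thick, from 46 to 84 mm above the worktop, on a steel hub 34 in diameter and 6 tall; the carriage's top is at 40 mm. The point's x axis runs along the bar, z up.
- wax_puck: Round ochre wax puck, 45 in diameter, 16 tall, 20 g, lying on the clamp's bed between the jaws at the start. Origin: centre of its underside, z up.
- charcoal_block: Black charcoal block tied with iron wire, 48 wide (x) x 75 long (y) x 24 tall, about 60 g. Origin: centre of its underside, z up. Lies flat on the worktop at the start.
- rest_block: Bare light wooden block, fixed to the worktop, 85 (x) x 100 (y) x 28 tall, flat top. Origin: centre of its underside. The puck goes on its top.
- tape_roll: White tape roll, 75 in diameter, 25 tall, loose, origin at the underside. Bystander.
- flat_tin: Brown flat tin, 83 x 115 x 25, loose, origin at the underside. Bystander.
- blade_carton: Small card box, 30 x 78 x 40 tall, loose, beside the clamp on its +y side, origin at the underside. Bystander.
- scrap_tin: Open round steel tin, 67 in diameter, 45 tall, loose, beside the clamp on its +y side, origin at the underside. Bystander.
Not all that is in view belongs to the job. What is shaped like the charcoal_block but blue is not meant.

How it is judged (in metres and radians):
On the way, in this order (a step that is already met when the one before it is completed fails the run):
1. the wax puck lies flat on the wooden block, let go (x of wax_puck in the frame of rest_block between -0.042 and 0.042 m and y of wax_puck in the frame of rest_block between -0.05 and 0.05 m and z of wax_puck in the frame of rest_block between 0.024 and 0.033 m and angle between wax_puck's own z axis and vertical below 0.1 rad and contact force between the fingers and wax_puck below 0.1 N and linear speed of wax_puck below 0.02 m/s), for 0.2 s.
2. the charcoal block lies flat on the clamp's bed, lengthways between the jaws, let go (y of charcoal_block in the frame of clamp_bed between -0.02 and 0.02 m and z of charcoal_block in the frame of clamp_bed between 0.01 and 0.019 m and angle between charcoal_block's own z axis and vertical below 0.1 rad and x of charcoal_block in the frame of clamp_bed between -0.03 and 0.06 m and angle between the y axis of charcoal_block and the x axis of clamp_bed, either way round below 0.3 rad and contact force between the fingers and charcoal_block below 0.1 N and linear speed of charcoal_block below 0.02 m/s), for 0.2 s.
At the end, for the whole second after the job is handed in: Charcoal block flat on the bed (5 mm, 0.1 rad), along the rail within 0.08 rad and centred across it within 20 mm, both jaws on its ends (gap under 78.5 mm), pressed by over 2 N; wax puck flat on the wooden block, its centre over it; both released and at rest (all of step 1 and y of charcoal_block in the frame of clamp_bed between -0.02 and 0.02 m and z of charcoal_block in the frame of clamp_bed between 0.01 and 0.019 m and angle between charcoal_block's own z axis and vertical below 0.1 rad and x of sliding_jaw_face in the frame of clamp_bed above 0.0065 m and x of charcoal_block in the frame of clamp_bed between 0.044 and 0.051 m and angle between the y axis of charcoal_block and the x axis of clamp_bed, either way round below 0.08 rad and contact force between carriage_c1 and charcoal_block above 2 N and contact force between the fingers and charcoal_block below 0.1 N and linear speed of charcoal_block below 0.02 m/s); the robot touches nothing.
It fails at once if a bystander (tape roll) is moved more than 30 mm (distance of tape_roll from where it was at the start of the episode above 0.03 m).
It fails at once if a bystander (flat tin) is moved more than 30 mm (distance of flat_tin from where it was at the start of the episode above 0.03 m).
It fails at once if a bystander (blade carton) is moved more than 30 mm (distance of blade_carton from where it was at the start of the episode above 0.03 m).
It fails at once if a bystander (scrap tin) is moved more than 30 mm (distance of scrap_tin from where it was at the start of the episode above 0.03 m).
It fails at once if the fingers push on the carriage itself with more than 8 N instead of turning the knob (contact force between the fingers and carriage_c0 above 8 N or contact force between the fingers and carriage_c1 above 8 N).
It also fails if it takes over 72 s, if anything falls off the work surface, if the arm or the gripper's body presses on something with over 40 N, if the wrist force passes 120 N, or if a joint passes its speed limit or range.

## Working session

There is one attempt and no reset: what is moved stays moved. The work goes in short steps, Python scripts to look and compute and a shell command to move; the robot and the scene stay as the last step left them, time stands still between calls to the robot, and variables do not carry over. Pictures are saved under pics/ and viewed, at most 10 in all, crops included, and the job is handed in when it is done.

```bash
mkdir -p pics; ls
cat > h.py <<'E'
import numpy as np, cv2
from scipy.spatial.transform import Rotation as R
from plant import sense, grab_frame, job_done
def px2w(f,uv,z,s=None):
    u,v=uv; x=(u-f['cx'])/f['fx']; y=(v-f['cy'])/f['fy']
    if s is None: T=np.array(f['pose']); d=np.array([x,y,1.])
    else:
        r=np.hypot(x,y); d=np.array([np.sin(r)*x/max(r,1e-9),np.sin(r)*y/max(r,1e-9),np.cos(r)])
        W=np.eye(4); W[:3,:3]=R.from_rotvec(s['tool_rot']).as_matrix(); W[:3,3]=s['tool_pos']; T=W@np.array(f['hand_eye'])
    d=T[:3,:3]@d; o=T[:3,3]
    return o+d*(z-o[2])/d[2]
def save(n,img): cv2.imwrite('pics/'+n+'.png',np.ascontiguousarray(img[:,:,::-1]))
E
python3 - <<'E'
from h import *
s=sense(); print(s)
a=grab_frame('top'); b=grab_frame('side')
np.set_printoptions(precision=3,suppress=True)
for f in(a,b): print(f['fx'],f['cx'],f['cy'],np.array(f['pose']))
np.savez('f0.npz',top=a['img'],side=b['img'])
import pickle; pickle.dump((a,b),open('f0.pkl','wb'))
save('top0',cv2.resize(a['img'],(800,600))); save('side0',b['img'])
E
```

```text
pics
{'time_s': 0.0, 'q': array([ 1.02100062e+00,  3.42723909e-01,  1.52507159e+00, -2.86345589e-06,
        1.27543107e+00, -1.46014018e-01]), 'qd': array([-5.56824954e-04, -1.33726107e-03, -1.51903787e-05,  1.23728584e-04,
       -2.24305563e-03, -8.40211903e-04]), 'joint_efforts': array([ 3.45975359e-04, -4.33683586e+01, -2.46006453e+01, -1.37611123e-04,
        7.88469391e-03, -2.02440611e-05]), 'tool_pos': array([206.0199443 , 482.39591551, 220.40633657]), 'tool_rot': array([-6.29846189e-01, -3.07724045e+00,  2.41382008e-03]), 'ft_force': array([ 0.25342656, -0.18306396, -0.20602765]), 'torque': array([-0.02937543,  0.02987633,  0.03839941]), 'gripper_force': 0.0, 'grip_width': 85.2677172607624}
441.45250963102626 281.8390918497654 212.8385443055194 [[  -0.014   -0.993    0.116  407.267]
 [  -1.       0.014    0.004   -9.042]
 [  -0.006   -0.116   -0.993 1059.254]
 [   0.       0.       0.       1.   ]]
420.42037685903927 280.1998398217888 211.41499243333695 [[   0.941   -0.162    0.296  253.384]
 [  -0.337   -0.416    0.845 -831.119]
 [  -0.014   -0.895   -0.446  519.725]
 [   0.       0.       0.       1.   ]]
```

View pics/top0.png

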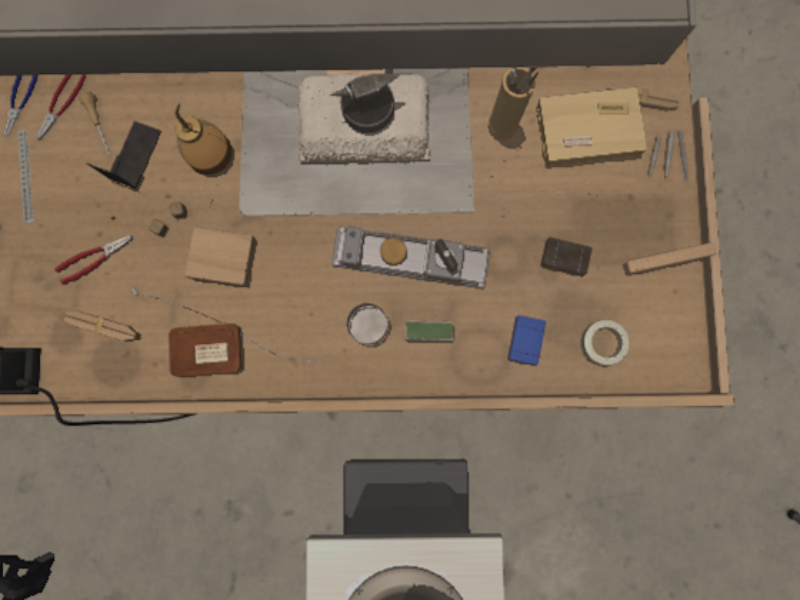

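View pics/side0.png

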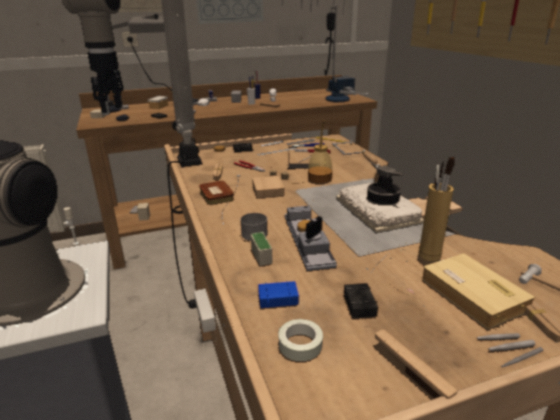

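The top view (800x600) shows the clamp at about (410,257), with its fixed jaw on the left at (348,247) and the knob at (446,258). The puck is at (393,251), the rest block at (220,257), the charcoal at (567,257), and the carton and tin sit below the clamp. The side view agrees. I'll measure by mask.

```bash
cat > m.py <<'E'
from h import *
import pickle
a,b=pickle.load(open('f0.pkl','rb')); im=a['img']; k=.7
hsv=cv2.cvtColor(im,cv2.COLOR_RGB2HSV); H,S,V=cv2.split(hsv)
def blob(n,mask,roi,z):
    x0,y0,x1,y1=[int(t*k) for t in roi]; m=np.zeros_like(mask,np.uint8); m[y0:y1,x0:x1]=mask[y0:y1,x0:x1]*255
    c=max(cv2.findContours(m,0,2)[0],key=cv2.contourArea)
    bx=cv2.boxPoints(cv2.minAreaRect(c)); P=np.array([px2w(a,p,z)[:2] for p in bx]); e=np.diff(P,axis=0)
    print(n,P.mean(0).round(1),'sides',np.linalg.norm(e,axis=1)[:2].round(1),'dir',np.degrees(np.arctan2(e[:2,1],e[:2,0])).round(1))
print([hsv[int(y*k),int(x*k)].tolist() for x,y in[(393,251),(220,257),(567,257),(375,250),(300,240),(348,247),(446,258),(415,262)]])
blob('puck',(S>110)&(V>80),(370,232,418,272),30)
blob('rest',(V>150)&(H<25),(180,222,262,292),28)
blob('char',(V<75),(535,230,600,280),24)
blob('clamp',(S<60),(325,220,495,293),14)
blob('knob',(V<60),(425,235,465,280),84)
E
python3 m.py
```

```text
[[16, 129, 138], [15, 97, 166], [14, 70, 62], [10, 23, 170], [15, 96, 141], [10, 19, 122], [11, 41, 68], [10, 23, 164]]
puck [617.1  10.5] sides [38. 41.] dir [-90.9 179.2]
rest [615.6 306.9] sides [ 83.  107.3] dir [  -7.5 -100.1]
char [ 603.  -276.7] sides [52.1 76. ] dir [ -15.  -104.2]
clamp [610.3 -18.2] sides [ 71.8 261.4] dir [ -8.4 -99.5]
knob [592.9 -69.4] sides [14.5 47.8] dir [ -45.5 -136.5]
```

Every size fits the given dimensions. Next is the tool frame, then the first move above the puck.

```bash
cat >> h.py <<'E'
def togo(xy,z,ydir=None):
    """shift in tool axes (mm) and yaw so tool y lies along world angle ydir (deg)"""
    s=sense(); M=R.from_rotvec(s['tool_rot']).as_matrix(); d=M.T@(np.array([*xy,z])-s['tool_pos'])
    yw=0
    if ydir is not None:
        t=M.T@np.array([np.cos(np.radians(ydir)),np.sin(np.radians(ydir)),0]); yw=np.arctan2(-t[0],t[1]); yw=(yw+np.pi/2)%np.pi-np.pi/2
    print('t',round(s['time_s'],2),'pos',s['tool_pos'].round(1),'tool y ang',np.degrees(np.arctan2(M[1,1],M[0,1])).round(1),'shift',d.round(1),'yaw',yw.round(3),'q6',s['q'][5].round(2),'grip',round(s['grip_width'],1),round(s['gripper_force'],1))
E
python3 -c "
from h import *
togo((617,10),150,-9)"; python3 -m pendant '[[0,0,0,0]]' 60
```

```text
t 0.1 pos [206.  482.5 220.5] tool y ang 66.9 shift [-563.6 -272.9   70.8] yaw 1.324 q6 -0.15 grip 85.5 0.0
time_s: 0.22
tool_pos: [206.1, 482.6, 220.8]
tool_rot: [-0.63, -3.078, 0.001]
ft_force: [-0.6, -0.8, 0.4]
grip_width: 69.7
gripper_force: 0.0
```

```bash
python3 -m pendant '[[-55,-27,0,0.15],[-110,-54,0,0.3],[-165,-81,0,0.45],[-220,-108,0,0.6],[-275,-135,0,0.75]]'; python3 -c "
from h import *
togo((617,10),150,-9)"
```

```text
time_s: 0.85
tool_pos: [407.1, 249.0, 221.2]
tool_rot: [1.72, 2.629, 0.001]
ft_force: [0.8, 1.7, -0.8]
grip_width: 65.2
gripper_force: 0.0
t 0.85 pos [407.1 249.  221.2] tool y ang 23.6 shift [-303.    96.6   71.2] yaw 0.569 q6 -0.02 grip 65.2 0.0
```

```bash
python3 -m pendant '[[-58,18,10,0.12],[-116,37,25,0.24],[-174,55,40,0.36],[-232,74,60,0.48],[-290,92,70,0.57]]'; python3 -m pendant '[[-10,0,0,0],[-10,0,0,0]]'
python3 - <<'E'
from h import *
s=sense(); f=grab_frame('wrist'); save('w1',f['img']); togo((617,10),150,-9)
import pickle; pickle.dump((s,f),open('w1.pkl','wb')); print(f['fx'],f['cx'],f['cy'],np.array(f['hand_eye']).round(3))
E
```

```text
time_s: 1.48
tool_pos: [607.5, 22.1, 150.0]
tool_rot: [-2.387, -2.04, 0.001]
ft_force: [1.1, 0.2, 1.0]
grip_width: 65.3
gripper_force: 0.0
time_s: 1.72
tool_pos: [604.8, 13.3, 150.9]
tool_rot: [-2.385, -2.043, 0.001]
ft_force: [0.1, 0.6, 0.6]
grip_width: 65.1
gripper_force: 0.0
t 1.77 pos [604.8  14.3 151.4] tool y ang -8.7 shift [-2.4 12.7  1.4] yaw 0.004 q6 0.05 grip 65.6 0.0
325.19226210127806 284.0267823776961 207.29001860147727 [[-1.00000e-03 -9.61000e-01 -2.76000e-01  6.94280e+01]
 [ 1.00000e+00 -0.00000e+00 -1.00000e-03 -3.92000e-01]
 [ 1.00000e-03 -2.76000e-01  9.61000e-01 -1.52405e+02]
 [ 0.00000e+00  0.00000e+00  0.00000e+00  1.00000e+00]]
```

View pics/w1.png

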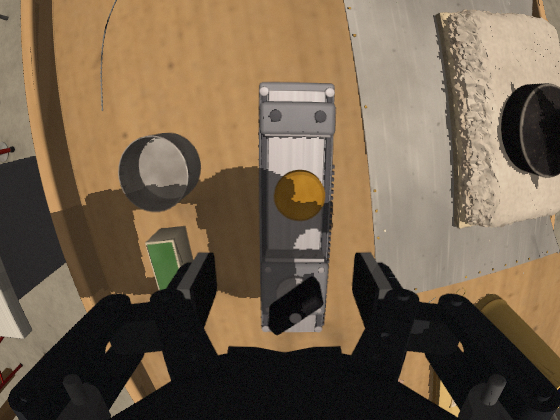

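Wrist view: puck at (299,195), edge of the fixed jaw at row ~135 (cols 262–334), carriage front at row ~263 (cols 262–327), knob top around (297,304).

Run:
```python
from h import *
import pickle
s,f=pickle.load(open('w1.pkl','rb')); im=f['img']
H,S,V=cv2.split(cv2.cvtColor(im,cv2.COLOR_RGB2HSV))
m=np.zeros(H.shape,np.uint8); m[160:230,268:328]=((S>140)&(H<25))[160:230,268:328]*255
c=max(cv2.findContours(m,0,2)[0],key=cv2.contourArea); (u,v),r=cv2.minEnclosingCircle(c); print('puck px',u,v,r,px2w(f,(u,v),28,s).round(1),'diam',np.ptp([px2w(f,(u+k*r,v),30,s) for k in(-1,1)],0).round(1))
q=lambda n,uv,z:print(n,px2w(f,uv,z,s).round(1))
for n,uv,z in[('FJ',(262,135),40),('FJ',(334,135),40),('bedtopL',(267,133),14),('FJback',(262,102),40),('FJbackR',(335,102),40),('car',(262,263),40),('car',(327,263),40)]: q(n,uv,z)
m=np.zeros(H.shape,np.uint8); m[270:340,262:330]=(V[270:340,262:330]<35)*255
c=max(cv2.findContours(m,0,2)[0],key=cv2.contourArea); bx=cv2.boxPoints(cv2.minAreaRect(c)); print(bx.round(0).tolist(),[px2w(f,p,84,s)[:2].round(1).tolist() for p in bx])
```

```text
puck px 299.36279296875 195.2926788330078 25.552963256835938 [617.4  12.6  28. ] diam [43.9  6.7  0. ]
FJ [594.9  69.9  40. ]
FJ [652.5  61.3  40. ]
bedtopL [597.5  69.7  14. ]
FJback [599.1  96.3  40. ]
FJbackR [657.   87.9  40. ]
car [575.6 -41.   40. ]
car [633.3 -50.2  40. ]
[[258.0, 310.0], [312.0, 274.0], [329.0, 300.0], [275.0, 336.0]] [[571.4, -62.3], [618.2, -36.0], [628.9, -61.4], [580.6, -90.6]]
```

```bash
python3 -c "
from h import *
togo((617.4,12.6),35,-9)"; python3 -m pendant '[[-2,13,50,0],[0,13,90,0],[0,13,112,0],[0,13,116,0],[0,13,116,0]]'; python3 -c "
from h import *
togo((617.4,12.6),35,-9)"
```

```text
t 1.77 pos [604.8  14.3 151.4] tool y ang -8.7 shift [  0.2  12.8 116.4] yaw 0.004 q6 0.05 grip 65.6 0.0
time_s: 2.4
tool_pos: [618.6, 12.7, 36.5]
tool_rot: [2.382, 2.046, 0.002]
ft_force: [-0.4, -0.2, 0.5]
grip_width: 64.9
gripper_force: 0.0
t 2.4 pos [618.6  12.7  36.5] tool y ang -8.7 shift [-0.3 -1.2  1.5] yaw 0.006 q6 0.05 grip 64.9 0.0
```

```bash
python3 -m pendant '[[0,-1,1,0],[0,-1,1,0],[0,-1,1,0],[0,-1,1,0],[0,-1,1,0]]' 150 25;  python3 -m pendant '[[0,0,-20,0],[0,0,-60,0],[0,0,-100,0],[0,0,-100,0]]'; python3 -c "
from h import *
togo((615.6,306.9),53,-9)"
```

```text
time_s: 3.02
tool_pos: [617.3, 11.8, 34.3]
tool_rot: [-2.385, -2.045, -0.0]
ft_force: [-0.5, -0.4, 0.0]
grip_width: 35.1
gripper_force: 0.0
time_s: 3.52
tool_pos: [619.4, 11.7, 138.0]
tool_rot: [2.381, 2.042, 0.008]
ft_force: [-1.5, -1.1, -0.0]
grip_width: 35.0
gripper_force: 0.0
t 3.52 pos [619.4  11.7 138. ] tool y ang -8.8 shift [291.2 -49.3  84.8] yaw 0.004 q6 0.05 grip 35.0 0.0
```

Missed: the width of 35 is below 45 and there's no grip force. Looking again.

Run:
```python
from h import *
import pickle
s=sense(); f=grab_frame('wrist'); pickle.dump((s,f),open('w2.pkl','wb')); save('w2',f['img'])
```

```text
(no output)
```

View pics/w2.png

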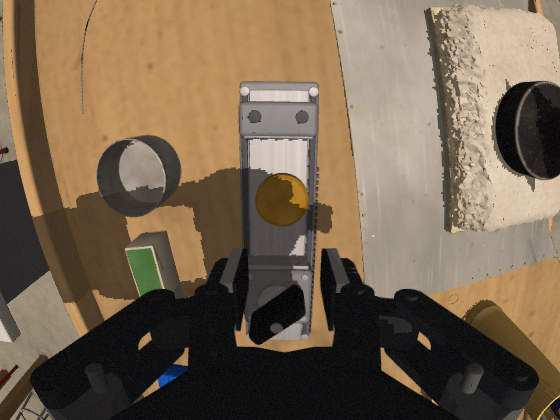

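The puck at (282,200) is still on the bed, apparently unmoved. I'll check its position and where the fingertips project.

Run:
```python
from h import *
import pickle
s,f=pickle.load(open('w2.pkl','rb')); im=f['img']
H,S,V=cv2.split(cv2.cvtColor(im,cv2.COLOR_RGB2HSV))
m=np.zeros(H.shape,np.uint8); m[165:240,250:315]=((S>140)&(H<25))[165:240,250:315]*255
c=max(cv2.findContours(m,0,2)[0],key=cv2.contourArea); (u,v),r=cv2.minEnclosingCircle(c); print('puck px',u,v,r,px2w(f,(u,v),28,s).round(1))
T=np.linalg.inv(f['hand_eye'])
for p in [(0,0,0),(0,0,17),(0,0,100),(0,-17,17),(0,17,17)]:
    c=(T@np.array([*p,1]))[:3]; th=np.arctan2(np.hypot(c[0],c[1]),c[2]); ph=np.arctan2(c[1],c[0]); print(p,f['cx']+f['fx']*th*np.cos(ph),f['cy']+f['fx']*th*np.sin(ph))
a=grab_frame('side'); 
W=np.linalg.inv(a['pose'])@np.array([*s['tool_pos'],1]); print('side px TCP',a['cx']+a['fx']*W[0]/W[2],a['cy']+a['fy']*W[1]/W[2])
x,y=240,80; save('s2',cv2.resize(a['img'][y:y+200,x:x+260],(780,600)))
```

```text
puck px 281.4547119140625 199.4116668701172 26.648649215698242 [617.5  12.8  28. ]
(0, 0, 0) 285.1348381686367 255.26918443810808
(0, 0, 17) 285.0659898929957 242.74842216705298
(0, 0, 100) 284.84509091882535 203.55444230955877
(0, -17, 17) 254.89140705628603 242.65789863592266
(0, 17, 17) 315.2284849933735 242.6358645587224
side px TCP 308.08915565101046 182.6056353488122
```

View pics/s2.png

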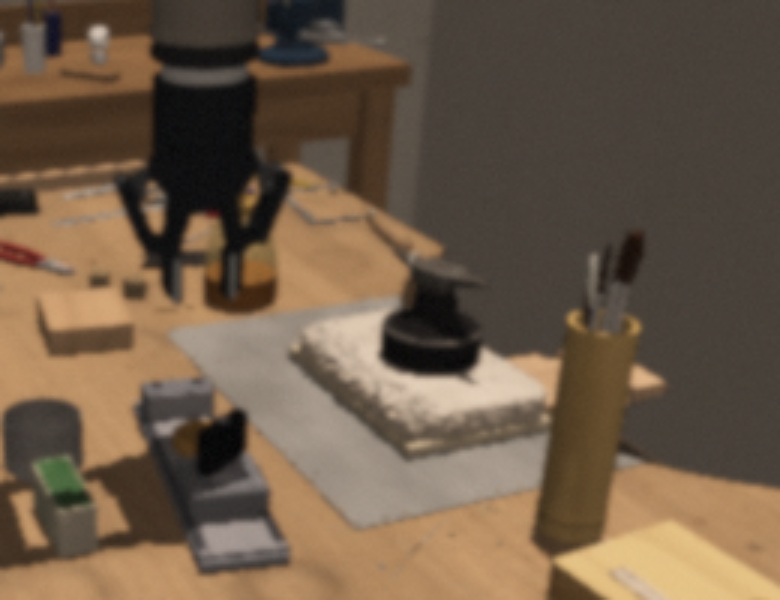

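The puck hasn't moved. At this opening the visible tips are only about level with the TCP, so they closed above the puck. I'll go lower and watch the force.

```bash
python3 -m pendant '[[0,-1,-5,0],[0,-1,0,0],[0,-1,0,0]]' 60; python3 -m pendant '[[0,0,55,0],[0,0,95,0],[0,0,110,0],[0,0,110,0]]'; python3 -c "
from h import *
togo((617.5,12.8),24,-9)"
```

```text
time_s: 4.0
tool_pos: [615.7, 12.1, 133.1]
tool_rot: [-2.384, -2.044, 0.002]
ft_force: [1.3, -0.1, -0.3]
grip_width: 65.1
gripper_force: 0.0
time_s: 4.5
tool_pos: [616.1, 12.0, 23.8]
tool_rot: [-2.384, -2.044, 0.001]
ft_force: [0.4, -0.1, 0.9]
grip_width: 65.3
gripper_force: 0.0
t 4.5 pos [616.1  12.   23.8] tool y ang -8.8 shift [ 1.   1.3 -0.2] yaw 0.004 q6 0.05 grip 65.3 0.0
```

```bash
python3 -m pendant '[[1,1,0,0],[1,1,0,0],[1,1,0,0]]' 110;python3 -m pendant '[[0,0,0,0],[0,0,0,0],[0,0,0,0],[0,0,0,0]]' 150
```

```text
time_s: 4.88
tool_pos: [618.0, 12.8, 25.4]
tool_rot: [2.384, 2.044, 0.002]
ft_force: [0.1, -1.1, -0.4]
grip_width: 48.2
gripper_force: 0.0
time_s: 5.38
tool_pos: [617.4, 12.8, 24.3]
tool_rot: [-2.385, -2.045, -0.0]
ft_force: [-0.3, 0.1, 0.2]
grip_width: 35.3
gripper_force: 0.0
```

Run:
```python
from h import *
s=sense();a=grab_frame('side');f=grab_frame('wrist')
for dz in(0,-17):
  W=np.linalg.inv(a['pose'])@np.array([*(s['tool_pos']+[0,0,dz]),1]); print((a['cx']+a['fx']*W[0]/W[2]-270)*4,(a['cy']+a['fy']*W[1]/W[2]-170)*4)
save('s3',np.hstack([cv2.resize(a['img'][170:290,270:370],(400,480)),f['img'][20:420:1,80:480]][0:1]+[cv2.resize(f['img'][120:360,180:380],(400,480))]))
```

```text
145.86060428544351 220.1894143306024
145.4824285530931 244.18399005252286
```

View pics/s3.png

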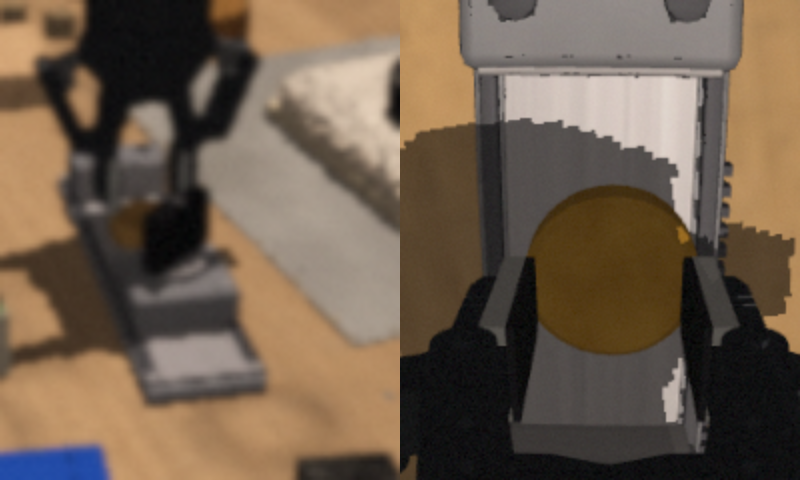

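The tips sit just above the puck and straddle its centre in xy, so lateral alignment is fine. The real tip height is above the stated one. I'll open and step down, watching the force.

```bash
python3 -m pendant '[[0,0,-1,0],[0,0,-1,0],[0,0,-1,0]]' 75; python3 -m pendant '[[0,0,3,0],[0,0,6,0],[0,0,9,0],[0,0,9,0]]'; python3 -m pendant '[[0,0,0,0],[0,0,0,0],[0,0,0,0],[0,0,0,0]]' 150
```

```text
time_s: 5.85
tool_pos: [617.4, 12.9, 25.3]
tool_rot: [2.385, 2.045, 0.0]
ft_force: [-1.1, 0.7, -0.7]
grip_width: 60.0
gripper_force: 0.0
time_s: 6.35
tool_pos: [617.2, 12.9, 15.9]
tool_rot: [-2.384, -2.045, 0.001]
ft_force: [0.0, 0.5, 0.6]
grip_width: 60.6
gripper_force: 0.0
time_s: 6.85
tool_pos: [619.7, 12.6, 18.4]
tool_rot: [2.382, 2.042, 0.006]
ft_force: [2.4, 0.3, 9.0]
grip_width: 35.6
gripper_force: 4.5
```

The evidence agrees: the fingertips sit about 12 mm above the reported TCP. Contact on the puck top came at z≈18, and the side and wrist views show the same. The grasp therefore needs a reported z of about 5.

```bash
python3 -m pendant '[[0,0,-3,0],[0,0,-3,0],[0,0,-3,0]]' 75; python3 -m pendant '[[0,0,5,0],[0,0,10,0],[0,0,13,0],[0,0,13,0]]'; python3 -m pendant '[[0,0,0,0],[0,0,0,0],[0,0,0,0],[0,0,0,0]]' 150
```

```text
time_s: 7.22
tool_pos: [617.1, 12.9, 18.9]
tool_rot: [-2.384, -2.045, 0.001]
ft_force: [-0.1, 0.1, -1.3]
grip_width: 60.5
gripper_force: 0.0
time_s: 7.72
tool_pos: [617.1, 12.9, 5.8]
tool_rot: [-2.384, -2.045, 0.001]
ft_force: [1.2, 0.5, 0.6]
grip_width: 60.3
gripper_force: 0.0
time_s: 8.22
tool_pos: [617.7, 12.9, 6.6]
tool_rot: [2.384, 2.045, 0.001]
ft_force: [0.5, 0.2, 1.5]
grip_width: 44.6
gripper_force: 25.7
```

Gripped (44.6 mm, 25 N). Carrying it to the wooden block.

```bash
python3 -m pendant '[[0,0,-40,0],[0,0,-90,0],[20,-3,-100,0],[70,-10,-100,0],[130,-22,-100,0]]'; python3 -m pendant '[[55,-9,0,0],[110,-18,0,0],[155,-25,10,0],[155,-25,10,0]]'; python3 -c "
from h import *
togo((615.6,306.9),20.5,-9)
s=sense();f=grab_frame('wrist')
im=f['img'];H,S,V=cv2.split(cv2.cvtColor(im,cv2.COLOR_RGB2HSV))
import pickle;pickle.dump((s,f),open('w4.pkl','wb'));save('w4',im)"
```

```text
time_s: 8.85
tool_pos: [615.1, 145.6, 105.6]
tool_rot: [-2.387, -2.042, 0.001]
ft_force: [1.5, 0.2, -0.2]
grip_width: 44.4
gripper_force: 25.8
time_s: 9.35
tool_pos: [612.0, 305.6, 93.8]
tool_rot: [-2.378, -2.05, 0.005]
ft_force: [0.3, 0.2, 0.3]
grip_width: 44.2
gripper_force: 25.8
t 9.35 pos [612.  305.6  93.8] tool y ang -8.5 shift [ 1.9  3.6 73.3] yaw 0.009 q6 0.5 grip 44.2 25.8
```

View pics/w4.png

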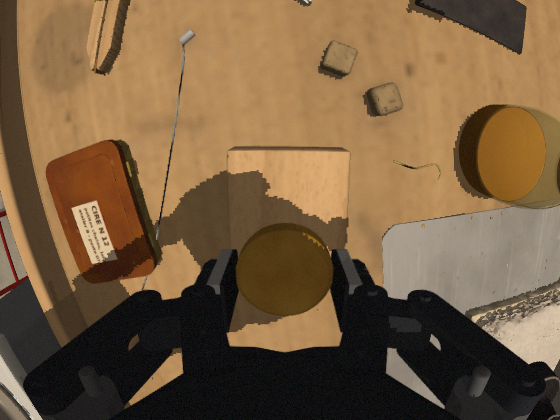

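The puck is held at (285,270), over the wooden block (cols 228–350). Lowering and releasing.

```bash
python3 -m pendant '[[2,4,40,0],[2,4,65,0],[2,4,72,0],[2,4,73,0],[2,4,73,0]]'; python3 -m pendant '[[0,0,0,0],[0,0,0,0],[0,0,0,0]]' 75; python3 -m pendant '[[0,0,-50,0],[0,0,-95,0],[0,0,-100,0]]'; python3 -c "
from h import *
togo((603,-276.7),95,-14.6)"
```

```text
time_s: 10.02
tool_pos: [619.5, 303.0, 24.7]
tool_rot: [2.385, 2.044, 0.003]
ft_force: [0.0, -0.3, 0.8]
grip_width: 44.5
gripper_force: 25.8
time_s: 10.4
tool_pos: [618.8, 303.2, 23.7]
tool_rot: [2.384, 2.045, 0.001]
ft_force: [0.3, -0.1, -0.4]
grip_width: 60.4
gripper_force: 0.0
time_s: 10.78
tool_pos: [620.7, 303.9, 128.0]
tool_rot: [2.382, 2.043, 0.012]
ft_force: [1.3, -0.3, 0.1]
grip_width: 60.4
gripper_force: 0.0
t 10.78 pos [620.7 303.9 128. ] tool y ang -8.8 shift [-576.6   70.7   31.3] yaw 0.102 q6 0.5 grip 60.4 0.0
```

```bash
python3 - <<'E'
from h import *
f=grab_frame('top');H,S,V=cv2.split(cv2.cvtColor(f['img'],cv2.COLOR_RGB2HSV))
m=np.zeros(H.shape,np.uint8); m[150:210,125:185]=((S>115)&(V>50))[150:210,125:185]*255
m=cv2.morphologyEx(m,2,np.ones((3,3)))
for c in cv2.findContours(m,0,2)[0]:
    if cv2.contourArea(c)>60: (u,v),r=cv2.minEnclosingCircle(c); print(u,v,r,px2w(f,(u,v),44,None).round(1))
E
python3 -m pendant '[[-55,7,0,0],[-115,14,0,0],[-175,21,0,0],[-235,28,0,0],[-290,35,0,0.05]]' 60;python3 -m pendant '[[-58,7,0,0],[-116,14,0,0],[-174,21,0,0],[-232,28,0,0.05],[-284,35,0,0.05]]'; python3 -m pendant '[[0,0,0,0],[0,0,0,0]]'
python3 - <<'E'
from h import *
import pickle
togo((603,-276.7),-6,-14.6)
s=sense(); f=grab_frame('wrist'); pickle.dump((s,f),open('w5.pkl','wb')); save('w5',f['img'])
E
```

```text
151.4534912109375 175.22093200683594 9.710966110229492 [619.2 299.7  44. ]
time_s: 11.45
tool_pos: [607.8, 9.1, 121.7]
tool_rot: [-2.435, -1.982, 0.003]
ft_force: [-0.2, 0.5, -0.3]
grip_width: 65.1
gripper_force: 0.0
time_s: 12.08
tool_pos: [584.8, -275.8, 121.5]
tool_rot: [-2.483, -1.92, 0.001]
ft_force: [0.1, 0.8, -0.3]
grip_width: 65.2
gripper_force: 0.0
time_s: 12.32
tool_pos: [585.4, -273.3, 121.8]
tool_rot: [-2.482, -1.921, 0.001]
ft_force: [-0.3, 0.5, 0.5]
grip_width: 65.1
gripper_force: 0.0
t 12.32 pos [ 585.4 -273.3  121.8] tool y ang -14.5 shift [  0.9  18.2 127.7] yaw 0.001 q6 -0.3 grip 65.1 0.0
```

View pics/w5.png

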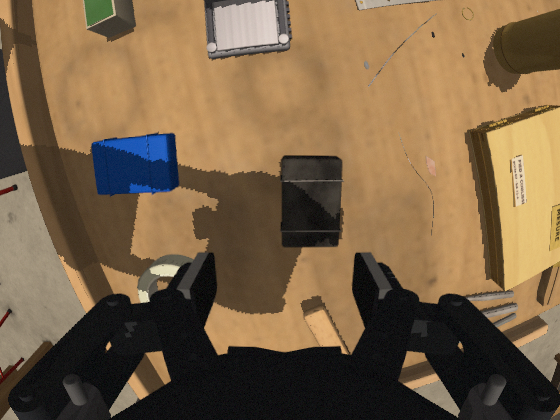

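The black block spans cols 281–341, rows 156–247, aligned with the tool. The puck sits at (619,300), on the wooden block.

Run:
```python
from h import *
import pickle
s,f=pickle.load(open('w5.pkl','rb'))
P=[px2w(f,p,24,s) for p in[(281,245),(341,247),(342,160),(282,160)]]
print(np.round(P,1)); c=np.mean(P,0); print(c,[np.linalg.norm(P[i]-P[(i+1)%4]).round(1) for i in range(4)]); togo(c[:2],-6,-14.6)
```

```text
[[ 573.3 -306.4   24. ]
 [ 621.7 -321.1   24. ]
 [ 637.5 -249.6   24. ]
 [ 592.  -238.2   24. ]]
[ 606.13243863 -278.79946385   24.        ] [np.float64(50.5), np.float64(73.3), np.float64(46.9), np.float64(70.7)]
t 12.38 pos [ 585.7 -272.7  122.2] tool y ang -14.5 shift [ -1.   21.5 128.2] yaw 0.003 q6 -0.3 grip 65.5 0.0
```

```bash
python3 -m pendant '[[-1,20,40,0],[-1,20,80,0],[-1,20,112,0],[-1,20,124,0],[-1,20,124,0]]'; python3 -m pendant '[[0,0,0,0],[0,0,0,0],[0,0,0,0],[0,0,0,0],[0,0,0,0]]' 150 35
```

```text
time_s: 13.0
tool_pos: [605.3, -278.9, -1.0]
tool_rot: [-2.482, -1.924, 0.0]
ft_force: [-0.0, 0.3, -0.0]
grip_width: 65.1
gripper_force: 0.0
time_s: 13.62
tool_pos: [606.3, -280.5, 1.3]
tool_rot: [2.482, 1.922, 0.002]
ft_force: [-0.7, 0.3, 6.0]
grip_width: 47.2
gripper_force: 37.9
```

Gripped (47 mm). Lifting and carrying it over the clamp.

```bash
python3 -m pendant '[[0,0,-50,0],[0,0,-110,0],[20,0,-130,0],[75,0,-130,0],[130,-3,-130,0]]'; python3 -c "
from h import *
togo((616.3,19.1),100,-9)"
```

```text
time_s: 14.25
tool_pos: [634.7, -151.9, 129.1]
tool_rot: [-2.485, -1.922, -0.0]
ft_force: [0.8, 0.5, -1.1]
grip_width: 46.9
gripper_force: 37.1
t 14.25 pos [ 634.7 -151.9  129.1] tool y ang -14.6 shift [160.9 -60.8  29.2] yaw -0.097 q6 -0.1 grip 46.9 37.1
```

```bash
python3 -m pendant '[[50,-20,0,-0.03],[105,-40,0,-0.06],[161,-61,0,-0.097],[161,-61,5,-0.097],[161,-61,5,-0.097]]'; python3 -c "
from h import *
togo((616.3,19.1),14,-9)
s=sense();f=grab_frame('wrist');save('w6',f['img'])
import pickle;pickle.dump((s,f),open('w6.pkl','wb'))"
```

```text
time_s: 14.88
tool_pos: [615.5, 17.9, 123.5]
tool_rot: [-2.386, -2.042, 0.002]
ft_force: [-0.1, -0.5, -1.4]
grip_width: 47.1
gripper_force: 37.1
t 14.88 pos [615.5  17.9 123.5] tool y ang -8.9 shift [  1.3   0.8 109.5] yaw 0.002 q6 0.06 grip 47.1 37.1
```

View pics/w6.png

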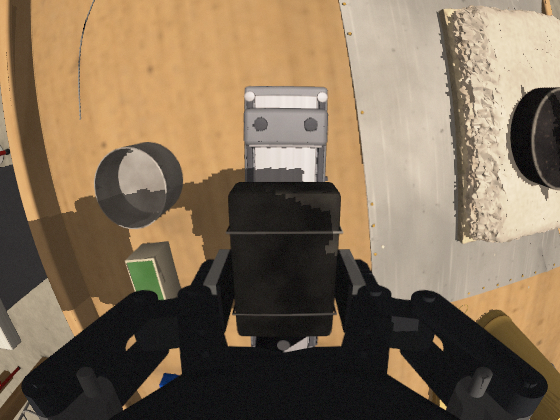

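Block is held straight: its centre col 285 matches the clamp's 286. A quick check of its offset along the tool.

Run:
```python
from h import *
import pickle
s,f=pickle.load(open('w6.pkl','rb'))
M=R.from_rotvec(s['tool_rot']).as_matrix()
for p,z in[((285,183),125),((285,192),149),((285,335),149),((286,146),40),((285,108),40),((246,146),40),((327,146),40)]:
    w=px2w(f,p,z,s); print(p,w.round(1),(M.T@(w-s['tool_pos'])).round(1))
```

```text
(285, 183) [621.3  55.5 125. ] [38.  -0.1 -1.5]
(285, 192) [621.5  56.8 149. ] [ 39.3  -0.1 -25.5]
(285, 335) [610.6 -13.4 149. ] [-31.7  -0.1 -25.5]
(286, 146) [623.6  65.   40. ] [47.8  0.8 83.5]
(285, 108) [627.1  92.4  40. ] [75.4  0.1 83.5]
(246, 146) [594.9  69.7  40. ] [ 48.  -28.3  83.5]
(327, 146) [653.1  60.6  40. ] [48.  30.7 83.5]
```

```bash
python3 -m pendant '[[0,1,50,0],[0,1,90,0],[0,1,104,0],[0,1,108,0],[0,1,109,0]]'; python3 -m pendant '[[0,0,0,0],[0,0,1,0]]'
```

```text
time_s: 15.55
tool_pos: [618.2, 17.0, 16.6]
tool_rot: [2.387, 2.04, 0.003]
ft_force: [0.7, 0.3, -1.3]
grip_width: 46.8
gripper_force: 37.1
time_s: 15.8
tool_pos: [617.7, 17.5, 15.4]
tool_rot: [2.387, 2.041, 0.002]
ft_force: [1.0, 0.2, -1.1]
grip_width: 46.8
gripper_force: 37.1
```

```bash
python3 -m pendant '[[0,0,1,0],[0,0,2,0],[0,0,2,0]]'; python3 -m pendant '[[0,0,0,0],[0,0,0,0],[0,0,0,0]]' 60; python3 -m pendant '[[0,0,-50,0],[0,0,-105,0],[0,0,-115,0],[0,0,-115,0]]'
python3 - <<'E'
from h import *
import pickle
s=sense(); f=grab_frame('wrist'); pickle.dump((s,f),open('w7.pkl','wb')); save('w7',f['img'][80:380,180:400].repeat(2,0).repeat(2,1)); togo((617,13),130,-9)
E
```

```text
time_s: 16.18
tool_pos: [617.7, 17.6, 15.2]
tool_rot: [2.386, 2.041, 0.003]
ft_force: [-5.9, -0.0, 15.8]
grip_width: 46.7
gripper_force: 38.9
time_s: 16.55
tool_pos: [617.0, 17.6, 12.1]
tool_rot: [-2.388, -2.041, 0.0]
ft_force: [0.3, 0.1, -0.4]
grip_width: 65.0
gripper_force: 0.0
time_s: 17.05
tool_pos: [617.1, 17.5, 127.4]
tool_rot: [2.387, 2.041, 0.001]
ft_force: [0.4, 0.5, -0.5]
grip_width: 65.1
gripper_force: 0.0
t 17.1 pos [616.3  17.6 126.1] tool y ang -8.9 shift [-4.4  1.4 -3.9] yaw 0.001 q6 0.06 grip 64.9 0.0
```

View pics/w7.png

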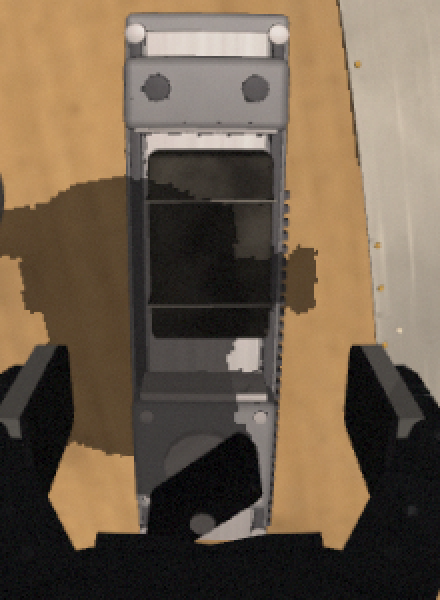

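The charcoal lies flat on the bed with a gap to both jaws. The hub circle is at full-image px (280,312), the carriage front at row ~280, and the knob top runs diagonally.

Run:
```python
from h import *
import pickle
s,f=pickle.load(open('w7.pkl','rb'))
X=np.array([.156,.988]);Y=np.array([-.988,.156]);C=np.array([610.4,-18.4])
for n,p,z in[('carfront',(247,280),40),('carfront',(319,281),40),('hub?',(280,314),46),('dot',(281,341),84),('barend far',(303,297),84),('barR',(311,325),84),('barL',(256,325),84),('fj',(245,144),40),('fj',(322,144),40),('blkfar',(284,156),38),('blknear',(284,249),38)]:
    w=px2w(f,p,z,s)[:2]; print(n,w.round(1),'clamp',((w-C)@X).round(1),((w-C)@Y).round(1))
K=C+X*(-27-32); togo(K,54,81-37)
```

```text
carfront [576.  -39.7] clamp -26.4 30.6
carfront [635.6 -50.1] clamp -27.4 -29.8
hub? [598.6 -74. ] clamp -56.8 3.0
dot [599.8 -73.4] clamp -56.0 1.8
barend far [621.5 -36.1] clamp -15.7 -13.8
barR [624.2 -61.7] clamp -40.7 -20.4
barL [584.1 -55.4] clamp -40.7 20.2
fj [595.7  70.7] clamp 85.7 28.4
fj [651.9  61.8] clamp 85.7 -28.5
blkfar [622.7  56.9] clamp 76.3 -0.4
blknear [611.  -17.1] clamp 1.4 -0.4
t 17.1 pos [616.3  17.6 126.1] tool y ang -8.9 shift [-95.5  -0.2  72.1] yaw -0.924 q6 0.06 grip 64.9 0.0
```

Carriage face at −27 gives a gap of 112 and q≈0.65, so the tool needs a yaw of +0.65 over the knob.

```bash
python3 -m pendant '[[-30,0,0,0.16],[-65,0,0,0.33],[-94,0,0,0.5],[-94,0,0,0.65],[-94,0,0,0.65]]' 110; python3 -c "
from h import *
togo((601.3,-75.7),46,-46)
f=grab_frame('wrist');save('w8',f['img'])"
```

```text
time_s: 17.73
tool_pos: [601.4, -75.5, 125.1]
tool_rot: [-2.912, -1.172, 0.005]
ft_force: [-1.0, 0.7, -0.1]
grip_width: 48.6
gripper_force: 0.0
t 17.73 pos [601.4 -75.5 125.1] tool y ang -46.1 shift [-0.1  0.4 79.1] yaw -0.003 q6 0.55 grip 48.6 0.0
```

View pics/w8.png

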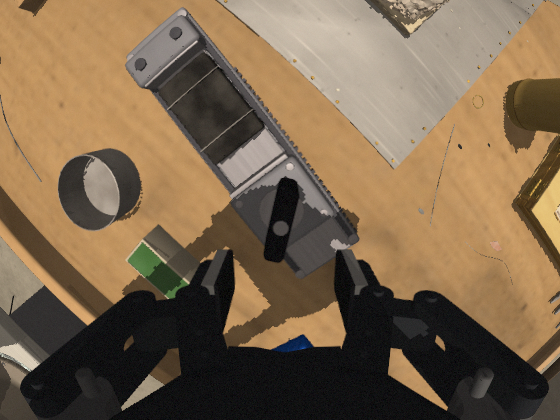

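The bar runs from (288,180) to (275,260), about 8° further clockwise than the tool. So q≈0.78 and the axis is near clamp x=−56. Correcting, descending and gripping.

```bash
python3 -m pendant '[[1,-1,20,0.13],[1,-1,55,0.13],[1,-1,75,0.13],[1,-1,79,0.13],[1,-1,79,0.13]]'; python3 -m pendant '[[0,0,0,0],[0,0,0,0],[0,0,0,0],[0,0,0,0],[0,0,0,0]]' 230 40; python3 -c "
from h import *
s=sense();togo((601.6,-74),46,-53);print(s['ft_force'],s['torque'])"
```

```text
time_s: 18.4
tool_pos: [602.6, -73.6, 48.3]
tool_rot: [-2.984, -0.983, 0.0]
ft_force: [-0.8, -0.2, 0.4]
grip_width: 48.6
gripper_force: 0.0
time_s: 19.02
tool_pos: [601.6, -73.6, 49.2]
tool_rot: [-2.984, -0.98, 0.002]
ft_force: [-5.6, 1.3, 4.9]
grip_width: 13.4
gripper_force: 39.2
t 19.02 pos [601.6 -73.6  49.2] tool y ang -53.6 shift [-0.2  0.3  3.2] yaw -0.011 q6 0.69 grip 13.4 39.2
[-5.58936342  1.3159346   4.88055044] [ 0.30526556  0.68383349 -0.09758209]
```

Bar gripped (13.4 mm, 39 N). Winding: 20 mm per rad along clamp x, which in the tool frame is (cos q, −sin q).

```bash
python3 -m pendant '[[2,-2,0,0.15],[4,-4,0,0.3],[6.5,-6.5,0,0.45],[6.5,-6.5,0,0.45]]'; python3 -c "
from h import *
s=sense();togo((601.6,-74),46,-53);print(s['ft_force'],s['torque'])"
```

```text
time_s: 19.52
tool_pos: [603.5, -65.4, 49.2]
tool_rot: [3.128, 0.287, -0.001]
ft_force: [-3.8, -2.7, 3.1]
grip_width: 13.4
gripper_force: 39.4
t 19.52 pos [603.5 -65.4  49.2] tool y ang -79.5 shift [-3.4  8.1  3.2] yaw -0.462 q6 1.15 grip 13.4 39.4
[-3.79607399 -2.65357183  3.10434267] [-0.34084761  0.49029051 -0.19864049]
```

```bash
python3 -m pendant '[[1,-3,0,0.15],[2,-5.5,0,0.3],[3,-8.5,0,0.45],[4,-11.5,0,0.6],[5,-14,0,0.75]]'; python3 -m pendant '[[0,0,0,0]]'; python3 -c "
from h import *
s=sense();togo((601.6,-74),46,-53);print(s['ft_force'],s['torque'])"
```

```text
time_s: 20.15
tool_pos: [605.7, -51.8, 49.2]
tool_rot: [3.013, -0.882, 0.0]
ft_force: [-4.5, -7.0, 4.2]
grip_width: 13.2
gripper_force: 39.2
time_s: 20.27
tool_pos: [605.7, -51.7, 49.2]
tool_rot: [3.014, -0.878, 0.0]
ft_force: [-4.7, -6.2, 4.0]
grip_width: 13.5
gripper_force: 39.7
t 20.27 pos [605.7 -51.7  49.2] tool y ang -122.5 shift [ 8.5 21.   3.3] yaw -1.213 q6 1.93 grip 13.5 39.7
[-4.74508482 -6.20210411  3.98927667] [-0.98051481  0.6459855  -0.30723778]
```

```bash
python3 -m pendant '[[-1,-2,0,0.1],[-1.5,-3.5,0,0.2],[-2.5,-5.5,0,0.3],[-3,-7,0,0.4],[-3.5,-8.5,0,0.46]]'; python3 -m pendant '[[0,0,0,0]]'; python3 -c "
from h import *
s=sense();togo((601.6,-74),46,-53);print(s['ft_force'],s['torque'])"
```

```text
time_s: 20.9
tool_pos: [606.7, -43.2, 49.2]
tool_rot: [2.733, -1.542, -0.0]
ft_force: [-8.3, -9.7, 4.4]
grip_width: 13.2
gripper_force: 39.5
time_s: 21.02
tool_pos: [606.6, -43.2, 49.2]
tool_rot: [2.734, -1.54, -0.001]
ft_force: [-6.2, -7.6, 5.2]
grip_width: 13.2
gripper_force: 40.1
t 21.02 pos [606.6 -43.2  49.2] tool y ang -148.8 shift [23.7 20.3  3.3] yaw 1.47 q6 2.4 grip 13.2 40.1
[-6.15189669 -7.631452    5.19031999] [-1.38845813  0.98194747 -0.29145012]
```

```bash
python3 -m pendant '[[-0.5,-0.5,0,0.04],[-1,-0.8,0,0.08],[-1,-0.8,0,0.12],[-1,-0.8,0,0.12]]'; python3 -c "
from h import *
s=sense();togo((601.6,-74),46,-53);print(s['ft_force'],s['torque'],s['q'][5])"
```

```text
time_s: 21.52
tool_pos: [606.9, -42.4, 49.3]
tool_rot: [2.639, -1.697, 0.001]
ft_force: [-6.2, -9.0, 4.4]
grip_width: 13.3
gripper_force: 51.2
t 21.52 pos [606.9 -42.4  49.3] tool y ang -155.5 shift [26.6 17.9  3.4] yaw 1.353 q6 2.52 grip 13.3 51.2
[-6.16868494 -8.95840539  4.36631467] [-1.54254758  1.02266966  0.95820513] 2.523235979909006
```

Torque jumped by about 1.2 N m, so the block is jammed between the jaws. Releasing and checking.

```bash
python3 -m pendant '[[0,0,0,0],[0,0,0,0],[0,0,0,0]]' 120; python3 -m pendant '[[0,0,-40,0],[0,0,-85,0],[0,0,-130,0],[0,0,-150,0],[0,0,-150,0]]'
python3 - <<'E'
from h import *
s=sense(); f=grab_frame('wrist'); t=grab_frame('top'); print(s['ft_force'])
import pickle; pickle.dump((s,f,t),open('w9.pkl','wb'))
save('w9',np.hstack([cv2.resize(f['img'][0:330,100:450],(424,400)),cv2.resize(t['img'][120:240,110:440],(370,400))]))
E
```

```text
time_s: 21.9
tool_pos: [608.2, -39.6, 48.5]
tool_rot: [-2.64, 1.702, -0.001]
ft_force: [-0.4, -0.5, 0.4]
grip_width: 45.4
gripper_force: 0.0
time_s: 22.52
tool_pos: [608.9, -39.8, 200.1]
tool_rot: [-2.639, 1.701, -0.006]
ft_force: [0.4, -0.6, 0.3]
grip_width: 45.4
gripper_force: 0.0
[ 0.40875894 -0.58053356  0.32720154]
```

View pics/w9.png

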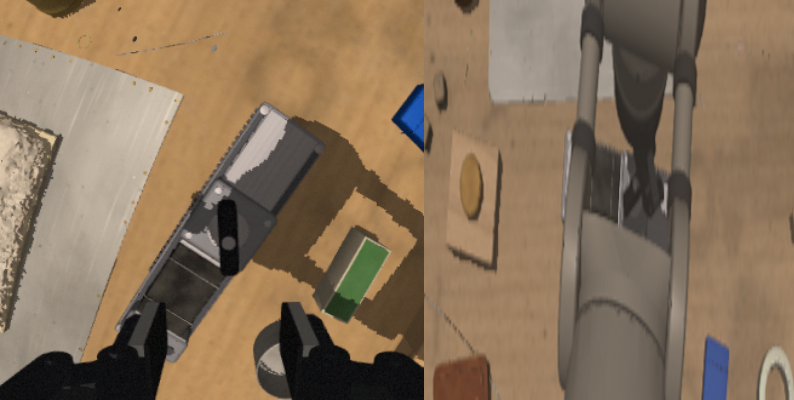

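The block lies between the jaws, the fingers are clear and the puck is on its block. I'll check the bar angle and carriage position numerically.

Run:
```python
from h import *
import pickle
s,f,t=pickle.load(open('w9.pkl','rb')); k=350/424
X=np.array([.156,.988]);Y=np.array([-.988,.156]);C=np.array([610.4,-18.4])
g=f['img'].max(2); x0,y0,x1,y1=[int(v) for v in(100+205*k,188*k,100+250*k,285*k)]
m=np.zeros(g.shape,np.uint8); m[y0:y1,x0:x1]=(g[y0:y1,x0:x1]<40)*255
c=max(cv2.findContours(m,0,2)[0],key=cv2.contourArea); r=cv2.minAreaRect(c); bx=cv2.boxPoints(r); P=np.array([px2w(f,p,84,s)[:2] for p in bx]); 
e=np.diff(P,axis=0); i=np.argmax(np.linalg.norm(e[:2],axis=1)); print('bar',P.mean(0),'clampxy',(P.mean(0)-C)@X,(P.mean(0)-C)@Y,'len',np.linalg.norm(e[:2],axis=1),'q',np.radians((81-np.degrees(np.arctan2(e[i,1],e[i,0])))%180))
for n,p,z in[('carfrontL',(177,244),40),('carfrontR',(246,282),40),('backL',(222,178),40),('backR',(277,213),40),('dot',(229,243),84)]:
    w=px2w(f,(100+p[0]*k,p[1]*k),z,s)[:2]; print(n,((w-C)@X).round(1),((w-C)@Y).round(1))
```

```text
bar [606.76928877 -44.23612203] clampxy -26.09247951467678 -0.4432923407431215 len [13.37688414 55.27513558] q 2.5095362824407466
carfrontL 10.2 -26.0
carfrontR 6.4 40.2
backL -55.5 -24.8
backR -56.5 27.9
dot -23.4 2.5
```

The bar reads q≈2.51, a gap of about 75 mm, which equals the block length. The block is clamped and the arm is clear.

```bash
python3 -c "
from plant import job_done
print(job_done())"
```

```text
the job is handed in; nothing more can be done
None
```

I handed the job in at about 23 s of robot time, with no verdict returned: the wax puck is on the wooden block, the charcoal block is clamped end to end (knob ≈2.51 rad, gap ≈75 mm; the squeeze shown only by the torque jump as it jammed), and everything is released; I viewed 12 pictures against the limit of 10.

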